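# Press a brittle tube onto the leak tester

## Robot

A 6-joint arm with a two-finger parallel gripper is mounted at the origin on the work surface. World frame = base frame: x ahead of the robot, y to its left, z up, the work surface at z = 0. Lengths are in mm, angles in rad, forces in N, time in s.
With the tool pointing down it reaches from about 325 to 900 mm from the base axis. Payload 6.1 kg.
Tool frame: the origin (TCP) lies midway between the tips of the shut fingers; the grasp point (between the pads) lies 19 mm behind it (pinch_z is the distance from the TCP to the grasp point, in mm); z points along the fingers, y is the line along which they close (so a half turn about z gives the same grasp; the last joint's range is limited). The gripper opens to 85 mm and grips with 20 to 120 N. Pads are 22 mm wide; open, the fingers measure 114 mm over their backs; the gripper's body (76 mm by 85 mm) begins 54 mm behind the grasp point. The pads swing forward as they close: fully open they stand 13 mm farther back than shut.
Start: joints at [-1.432, 0.22, 1.526, -0, 1.395, -0.126], TCP at [163.566, -603.21, 231.3] pointing down, gripper open.
Joint ranges: [-2.98, 2.98], [-0.91, 2.08], [0.09, 2.57], [-1.24, 4.39], [0.2, 2.65], [-2.68, 2.68]. Speed limits (rad/s): [2.57, 2.57, 3.01, 3.14, 3.14, 3.14].

## Interface

Orientations are given as a unit quaternion [w, x, y, z].
In Python, from plant import state, snapshot, job_done, pinch_z gives the robot as it stands. The module is installed in compiled form; this text tells all that it offers.
- The arm moves only by the tool step_arm, never from a script. Its arguments are lists of equal length, an entry for each row: "slide": the shift along the tool's x, y, z in mm, a list of three; "rot": the turn, a rotation vector about the tool's x, y, z in degrees, a list of three; "fingers": the opening, from 0 (shut) to 1 (fully open). In form: {"slide": [[dx, dy, dz], ...], "rot": [[ax, ay, az], ...], "fingers": [fingers, ...]}. A call has 1 to 20 rows; each row is the pose to reach, as a shift and turn from the pose commanded when the call began, along the tool's axes at that moment; what a row does not reach only later rows make up. A row lasts 1/10 s, in which the tool goes at most 50 mm and 8.59 degrees, less where a joint would pass 70% of its speed; a pose out of reach is approached as far as the arm can. A call with a gripper value outside its range is refused whole. The fingers move at their own pace and stop on an object; the grip force is fixed at half the most. Time passes only in rows, so rows that repeat a pose let the fingers close. It gives the time, the measured TCP pose, the force, the opening and the grip force at its end, in the units of the state.
- state(): the state, without advancing time (a new reading comes with each control period).
- snapshot(name): name is "side" or "top" or "wrist"; returns a dict with "color" (420x560x3 uint8, red, green, blue), "fx", "fy", "cx", "cy" (pixels), "extrinsics" (4x4, takes a point from world to camera coordinates). Camera axes: x right, y up, looking along -z (the intrinsics and any distortion apply to the point x, -y, -z); pixel columns grow to the right and rows downward; lengths in mm; the calibration is good to about 2 mm. A picture is of the moment at which its call begins. There is no depth.
- job_done(): hands the job in; it is judged then, once.
The state is a dict: "time": time; "qpos": joint angles; "joint_vel": joint speeds; "joint_torque": joint torques, N m; "ee_pos": TCP position; "orientation": TCP orientation; "ft_force": force on the tool from outside, world axes, zero at the start; "wrist_torque": the same for the moment, N m; "opening": finger opening in mm; "grasp_force": force on a finger pad.
Only numpy, scipy, OpenCV 4.12 (cv2) and the standard library are available. Lean on these libraries where they do the work, as an engineer would, in place of code of your own. Each camera call takes 0.05 s, during which the arm holds its last target. There are 200 camera calls.

## Task

Put the tall white tube on the leak tester: slide it, mouth first, down the slanting nozzle and press it along the nozzle onto the sprung seal with about 15 N (at least 10 N) for half a second to bed the seal; then let go and leave it standing there, down on the seal. The tube is brittle: it cracks if a finger squeezes it with more than 60 N or if it is pressed on the tester with more than 22 N. How high the seal stands has been set by hand and differs each time, so feel for it. Leave the short tubes, the cups and the other things on the desk where they are.

Things in the scene. Friction and masses are not known exactly. Their poses are not given: they have to be found in the camera images.
- tall_tube: white plastic tube standing mouth down on the desk, closed flat top, 95 mm tall, 32 mm outside and 26 mm inside diameter, bore 90 mm deep, about 45 g. Origin: centre of the open mouth; z runs from the mouth to the closed top. Round: its yaw means nothing. Brittle: it cracks above 60 N of squeeze by a finger, or above 22 N of contact force with the tester
- short_tube_a: a white tube like the tall one but 50 mm tall, too short for the nozzle; standing mouth down; origin at the centre of the mouth; leave it
- short_tube_b: a second 50 mm tube, same as short_tube_a; leave it
- stick_cup: cream paper cup, 72 mm across the rim, 85 mm tall, with thin sticks standing out to 150 mm; origin at the centre of its underside; leave it
- empty_cup: cream paper cup, 72 mm across the rim, 85 mm tall, empty; origin at the centre of its underside; leave it
- scissors: scissors lying flat, 155 mm long, origin at the pivot; leave them
- marker: black marker lying on the desk, 120 mm long, 12 mm thick; leave it
- tape_roll: roll of tape lying flat, 70 mm across, 18 mm high; origin at the centre of its underside; leave it
- glove_box: blue cardboard box, 120 x 230 x 90 mm; origin at the centre of its underside; leave it
- tester: leak tester, fixed to the desk: grey housing 190 mm (its x, from -75 to +115 mm) by 150 mm (its y), 85 mm high at its rear (+x) with a dial on top. Round the foot of the nozzle is the seal, a dark disc 42 mm across on a screw ring. A tube's mouth bears on it 49 to 71 mm below nozzle_tip, not known beforehand; it yields 0.125 mm per N, at most 5 mm, and springs back. Origin: on the desk; z up
- nozzle_tip (a point): centre of the flat end of the metal nozzle. Axes of the nozzle: z points out along it, up and leaning 0.5 rad from vertical towards the tester's -x side (the robot's side at yaw 0). The nozzle is 23 mm in diameter with a conical tip (11 mm across at the end, full size 12 mm below it), so the tube has 1.5 mm clearance all round

How it is judged:
By the outcome, as a careful person would: the job done as asked, in the order asked, and still so for the second after the job is handed in, with the robot touching nothing.
It also fails if it takes over 48 s, if anything falls off the work surface, if the arm or the gripper's body presses on something with over 40 N, if the wrist force passes 120 N, or if a joint passes its speed limit or range.

## Working session

There is one attempt and no reset: what is moved stays moved. The work goes in short steps, Python scripts to look and compute and a tool call to move; the robot and the scene stay as the last step left them, time stands still between calls to the robot, and variables do not carry over. Pictures are saved under pics/ and viewed, at most 10 in all, crops included, and the job is handed in when it is done.

Besides the shell and the picture viewer there is one more tool, called after "Request:" as name(argument=value, ...) on one line, values as JSON. step_arm: Moves the arm, as the interface text tells. Its arguments: {"type":"object","properties":{"slide":{"type":"array","items":{"type":"array","items":{"type":"number"}}},"rot":{"type":"array","items":{"type":"array","items":{"type":"number"}}},"fingers":{"type":"array","items":{"type":"number"}}},"required":["slide","rot","fingers"]}

```bash
mkdir -p pics
cat > h.py <<'E'
import numpy as np, cv2, pickle
from plant import state, snapshot, job_done, pinch_z
def take(n,f):
    s=snapshot(n); pickle.dump(s,open(f'pics/{f}.pkl','wb')); cv2.imwrite(f'pics/{f}.png',s['color'][:,:,::-1]); return s
def load(f): return pickle.load(open(f'pics/{f}.pkl','rb'))
def ray(s,u,v):
    E=np.array(s['extrinsics']);R=E[:3,:3];t=E[:3,3]
    d=R.T@np.array([(u-s['cx'])/s['fx'],-(v-s['cy'])/s['fy'],-1]); return -R.T@t,d/np.linalg.norm(d)
def plane(s,u,v,z):
    o,d=ray(s,u,v); return o+d*(z-o[2])/d[2]
def proj(s,p):
    E=np.array(s['extrinsics']);c=E[:3,:3]@np.array(p,float)+E[:3,3]
    return s['cx']+s['fx']*c[0]/-c[2], s['cy']-s['fy']*c[1]/-c[2]
def tri(r):
    A=0;b=0
    for o,d in r:
        P=np.eye(3)-np.outer(d,d);A=A+P;b=b+P@o
    return np.linalg.solve(A,b)
E
python3 - <<'E'
from h import *
for n in('side','top'):
    s=take(n,n+'0'); print({k:s[k] for k in s if k!='color'})
print(state(),pinch_z)
a=np.hstack([load('side0')['color'],load('top0')['color']])
E
```

```text
{'fx': 473.48807206814223, 'fy': 473.48807206814223, 'cx': 286.25928024538086, 'cy': 207.46226088239285, 'extrinsics': array([[-8.61551605e-01, -5.07662335e-01,  2.79011573e-03,
         4.33537212e+02],
       [ 4.00324685e-01, -6.75988999e-01,  6.18691377e-01,
        -3.65520030e+02],
       [-3.12200222e-01,  5.34151501e-01,  7.85629172e-01,
        -9.80073721e+02],
       [ 0.00000000e+00,  0.00000000e+00,  0.00000000e+00,
         1.00000000e+00]])}
{'fx': 488.2987665495774, 'fy': 488.2987665495774, 'cx': 288.1965219967671, 'cy': 204.60787649827006, 'extrinsics': array([[ 2.27308510e-02, -9.99706914e-01, -8.33028062e-03,
        -9.77620199e+01],
       [ 9.94245575e-01,  2.17325941e-02,  1.04897236e-01,
        -5.72941027e+02],
       [-1.04685454e-01, -1.06667481e-02,  9.94448177e-01,
        -1.32809083e+03],
       [ 0.00000000e+00,  0.00000000e+00,  0.00000000e+00,
         1.00000000e+00]])}
{'time': 0.1, 'qpos': array([-1.43212809e+00,  2.21135375e-01,  1.52751074e+00, -7.67051850e-06,
        1.39470695e+00, -1.26095234e-01]), 'joint_vel': array([ 0.00113769, -0.00166042, -0.00426054, -0.00077523,  0.00044195,
        0.00118025]), 'joint_torque': array([ 9.49843379e-04, -4.98239994e+01, -3.90549374e+01, -7.26240273e-05,
        5.63879003e-03,  1.41696319e-06]), 'ee_pos': array([ 163.47045937, -602.67150192,  230.30857477]), 'orientation': array([-8.80165263e-04,  9.91249854e-01,  1.31996029e-01, -9.30866639e-06]), 'ft_force': array([ 0.61810522,  0.61301024, -0.70243006]), 'wrist_torque': array([0.01811254, 0.02427714, 0.03642122]), 'grasp_force': 0.0, 'opening': 85.79491849308913} 18.700000000000003
```

View pics/side0.png

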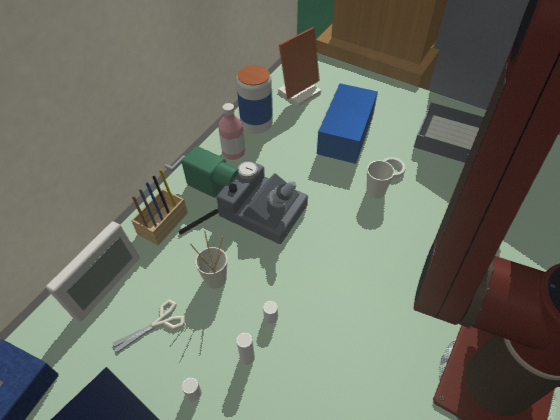

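View pics/top0.png

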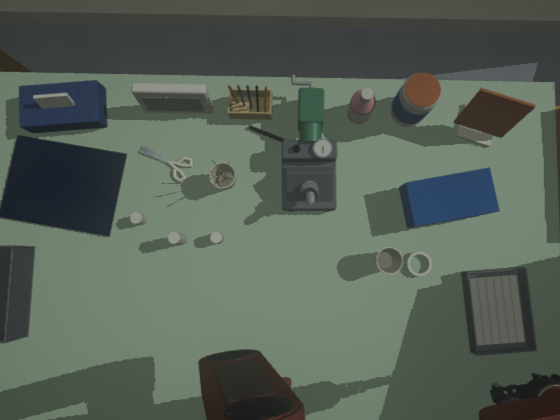

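Side: tall tube near (245,347), short tubes near (270,312) and (191,388), nozzle tip near (290,186). Top: tall tube near (177,239), nozzle tip near (311,200). I'll enlarge both areas.

Run:
```python
from h import *
s=load('side0')['color'][:,:,::-1];t=load('top0')['color'][:,:,::-1]
f=lambda a,x,y,w,h,k:cv2.resize(a[y:y+h,x:x+w],None,fx=k,fy=k,interpolation=cv2.INTER_CUBIC)
A=np.vstack([np.hstack([f(s,210,160,100,80,4),f(t,270,130,100,80,4)]),np.hstack([f(s,210,320,80,50,5),f(t,140,215,80,50,5)])])
A=np.clip(A.astype(float)*1.6,0,255).astype(np.uint8)
cv2.imwrite('pics/crop.png',A)
for n in('side0','top0'):
    c=load(n)['color'].astype(int); m=((c.min(2)>150)&(c.max(2)-c.min(2)<30)).astype(np.uint8)
    k,l,st,ce=cv2.connectedComponentsWithStats(m)
    print(n,[(st[i].tolist(),ce[i].round(1).tolist()) for i in range(1,k) if 20<st[i,4]<1500])
```

```text
side0 [([270, 65, 22, 59, 556], [278.0, 93.1]), ([223, 103, 11, 7, 65], [227.8, 106.1]), ([234, 108, 6, 11, 34], [236.7, 112.9]), ([200, 128, 22, 27, 313], [212.6, 142.8]), ([239, 162, 18, 14, 177], [247.2, 167.9]), ([166, 165, 21, 30, 374], [176.7, 180.9]), ([121, 209, 17, 33, 237], [129.6, 226.0]), ([47, 222, 73, 68, 772], [82.1, 255.6]), ([500, 242, 46, 29, 420], [516.2, 256.0]), ([548, 387, 12, 33, 199], [555.3, 406.8])]
top0 []
```

View pics/crop.png

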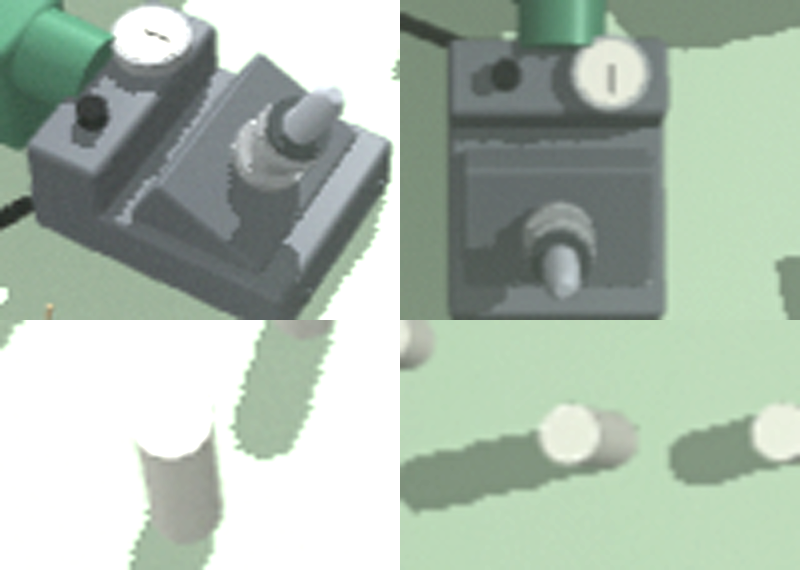

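Crop: the nozzle's end is at about side (293.7,184.3) and top (311,202). The tall tube's top centre is at about top (174,237.8).

Run:
```python
from h import *
s=load('side0');t=load('top0')
def both(a,b):
    r=[ray(s,*a),ray(t,*b)];p=tri(r);return p.round(1),[np.linalg.norm(np.cross(p-o,d)).round(1) for o,d in r]
print('tip',both((293.7,184.3),(311,202)))
print('tube',plane(t,174,237.8,95).round(1),plane(t,140+51.5+20-30.,215+22,0))
p=plane(t,174,237.8,95);print('proj side top',proj(s,p),proj(s,[p[0],p[1],0]))
# white-ish side view bottom of tube crop (185,545)-> 
print('tube bot side',plane(s,210+185/5,320+(535-320)/5,0).round(1))
# housing rear top corners, z=85
a=plane(t,270+50/4,130+40/4,85);b=plane(t,270+266/4,130+40/4,85);print(a.round(),b.round(),np.arctan2(*(a-b)[[0,1]]))
# housing left & right bottom edges (z~45 front)
a=plane(t,270+52/4,130+117/4,85);b=plane(t,270+264/4,130+117/4,85);print(a.round(),b.round(),np.arctan2(*(a-b)[[0,1]]))
w=take('wrist','w0');print(proj(w,[300,-100,0]))
```

```text
tip (array([ 569.1, -144. ,  153.5]), [np.float64(0.8), np.float64(0.8)])
tube [473.7 212.9  95. ] [479.4477217  214.86377646   0.        ]
proj side top (np.float64(244.73886797009828), np.float64(339.0041197572259)) (np.float64(247.6704937353003), np.float64(356.7632703428767))
tube bot side [467.5 224.9   0. ]
[745. -66.  85.] [ 748. -212.   85.] -0.02072466303973738
[692. -69.  85.] [ 695. -211.   85.] -0.021064749333730096
(np.float64(-164.9210669333309), np.float64(-76.46139871982254))
```

```bash
cat >> h.py <<'E'
import json,sys,os
from scipy.spatial.transform import Rotation as Ro
def cmd():
    if os.path.exists('cmd.json'):
        d=json.load(open('cmd.json'));return np.array(d['p']),Ro.from_quat(d['q'])
    return np.array([163.566,-603.21,231.3]),Ro.from_quat([.99125,.132,0,0])
def applied(sl,ro):
    p,R=cmd();p=p+R.apply(sl);R=R*Ro.from_rotvec(np.radians(ro));json.dump(dict(p=p.tolist(),q=R.as_quat().tolist()),open('cmd.json','w'))
def to(p2,R2=None):
    p,R=cmd();R2=R2 or R;print('slide',R.inv().apply(np.array(p2)-p).round(1),'rot',np.degrees((R.inv()*R2).as_rotvec()).round(2))
def meas():
    s=state();print('t',round(s['time'],2),s['ee_pos'].round(1),'rpy err from cmd',np.degrees((cmd()[1].inv()*Ro.from_quat(np.roll(s['orientation'],-1))).as_rotvec()).round(2),'dp',(s['ee_pos']-cmd()[0]).round(1),'F',s['ft_force'].round(1),s['opening'],s['grasp_force'],s['qpos'].round(2))
DOWN=Ro.from_matrix(np.array([[1,0,0],[0,-1,0],[0,0,-1.]]))
def tilt(yaw,a=0.5): return Ro.from_rotvec([0,0,yaw])*DOWN*Ro.from_rotvec([0,a,0])
E
python3 - <<'E'
from h import *
to([474,213,220],DOWN)
E
```

```text
slide [ 513.2 -706.5   11.3] rot [ 0.    0.   15.17]
```

Request:
step_arm(slide=[[513, -706, 11], [513, -706, 11], [513, -706, 11], [513, -706, 11], [513, -706, 11], [513, -706, 11], [513, -706, 11], [513, -706, 11], [513, -706, 11], [513, -706, 11], [513, -706, 11], [513, -706, 11], [513, -706, 11], [513, -706, 11], [513, -706, 11], [513, -706, 11], [513, -706, 11], [513, -706, 11], [513, -706, 11], [513, -706, 11]], rot=[[0, 0, 15.17], [0, 0, 15.17], [0, 0, 15.17], [0, 0, 15.17], [0, 0, 15.17], [0, 0, 15.17], [0, 0, 15.17], [0, 0, 15.17], [0, 0, 15.17], [0, 0, 15.17], [0, 0, 15.17], [0, 0, 15.17], [0, 0, 15.17], [0, 0, 15.17], [0, 0, 15.17], [0, 0, 15.17], [0, 0, 15.17], [0, 0, 15.17], [0, 0, 15.17], [0, 0, 15.17]], fingers=[1, 1, 1, 1, 1, 1, 1, 1, 1, 1, 1, 1, 1, 1, 1, 1, 1, 1, 1, 1])

```text
time: 2.15
ee_pos: [473.4, 212.5, 219.7]
orientation: [0.0, 1.0, 0.001, -0.001]
ft_force: [-0.1, 0.0, -0.2]
opening: 85.2
grasp_force: 0.0
```

Run:
```python
from h import *
applied([513,-706,11],[0,0,15.17]);meas()
w=take('wrist','w1');print(proj(w,[474,213,95]),(w['extrinsics']))
```

```text
t 2.15 [473.4 212.5 219.7] rpy err from cmd [-0.05 -0.08 -0.08] dp [-0.6  0.1 -0.6] F [-0.1  0.  -0.2] 85.24026404397125 0.0 [ 0.27 -0.02  1.81 -0.    1.36  1.84]
(np.float64(275.9089979109157), np.float64(198.93839105005208)) [[ 1.99496179e-04 -9.99999955e-01  2.22151805e-04  2.12726454e+02]
 [ 9.61238609e-01  1.30512223e-04 -2.75717827e-01 -4.22474579e+02]
 [ 2.75717786e-01  2.68545545e-04  9.61238592e-01 -4.97236783e+02]
 [ 0.00000000e+00  0.00000000e+00  0.00000000e+00  1.00000000e+00]]
```

View pics/w1.png

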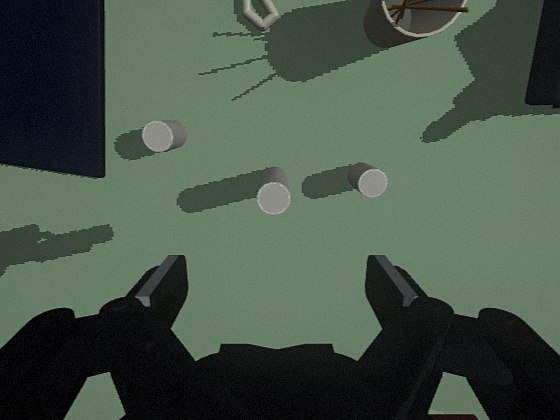

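The wrist picture shows the tall tube's top centre at (273.5,198), close to the predicted (276,199). Both short tubes are well clear of the fingers.

Run:
```python
from h import *
w=load('w1');c=w['color'].astype(int)
m=((c.min(2)>135)).astype(np.uint8);m[:, :230]=0;m[:,320:]=0
k,l,st,ce=cv2.connectedComponentsWithStats(m)
for i in range(1,k):
    if st[i,4]>100: print(st[i],ce[i],plane(w,*ce[i],95).round(1))
print(plane(w,273.5,198,95).round(1))
to([475,214,51],DOWN)
```

```text
[257 182  34  32 239] [273.22175732 198.11715481] [474.8 215.5  95. ]
[474.9 215.2  95. ]
slide [  1.1  -1.6 169.3] rot [0. 0. 0.]
```

Request:
step_arm(slide=[[1, -2, 40], [1, -2, 80], [1, -2, 110], [1, -2, 135], [1, -2, 155], [1, -2, 169], [1, -2, 169], [1, -2, 169], [1, -2, 169], [1, -2, 169], [1, -2, 169], [1, -2, 169], [1, -2, 169]], rot=[[0, 0, 0], [0, 0, 0], [0, 0, 0], [0, 0, 0], [0, 0, 0], [0, 0, 0], [0, 0, 0], [0, 0, 0], [0, 0, 0], [0, 0, 0], [0, 0, 0], [0, 0, 0], [0, 0, 0]], fingers=[1, 1, 1, 1, 1, 1, 0.6, 0.5, 0.45, 0.42, 0.4, 0.4, 0.4])

```text
time: 3.5
ee_pos: [475.0, 214.6, 51.5]
orientation: [-0.0, 1.0, 0.0, 0.0]
ft_force: [0.0, 0.1, 0.1]
opening: 33.9
grasp_force: 0.0
```

Request:
step_arm(slide=[[0, 0, 0], [0, 0, 0], [0, 0, 0]], rot=[[0, 0, 0], [0, 0, 0], [0, 0, 0]], fingers=[0.37, 0.37, 0.37])

```text
time: 3.8
ee_pos: [475.1, 214.6, 51.5]
orientation: [-0.0, 1.0, 0.0, 0.0]
ft_force: [-0.6, 0.4, 2.9]
opening: 31.6
grasp_force: 21.2
```

Request:
step_arm(slide=[[0, 0, 0], [0, 0, 0], [0, 0, 0]], rot=[[0, 0, 0], [0, 0, 0], [0, 0, 0]], fingers=[0.362, 0.362, 0.362])

```text
time: 4.1
ee_pos: [475.1, 214.6, 51.6]
orientation: [-0.0, 1.0, 0.0, 0.0]
ft_force: [-0.7, 0.3, 5.3]
opening: 31.7
grasp_force: 35.8
```

Run:
```python
from h import *
applied([1,-2,169],[0,0,0]);meas()
tip=np.array([569.1,-144,153.5]);T=tilt(.021);n=-T.apply([0,0,1]);print(n)
to(tip+91.5*n,T); print(tip+91.5*n)
```

```text
t 4.1 [475.1 214.6  51.6] rpy err from cmd [ 0.01  0.02 -0.  ] dp [0.2 0.1 0.3] F [-0.7  0.3  5.3] 31.721880682769605 35.76961163431406 [0.27 0.18 1.94 0.   1.02 1.84]
[-0.47931983 -0.0100672   0.87758256]
slide [  50.3  359.4 -182.5] rot [ 0.3  28.65 -1.18]
[ 525.24223563 -144.92114846  233.79880441]
```

Request:
step_arm(slide=[[0, 0, -30], [0, 0, -80], [0, 0, -130], [0, 0, -180], [0, 0, -180], [0, 0, -180]], rot=[[0, 0, 0], [0, 0, 0], [0, 0, 0], [0, 0, 0], [0, 0, 0], [0, 0, 0]], fingers=[0.362, 0.362, 0.362, 0.362, 0.362, 0.362])

```text
time: 4.7
ee_pos: [475.6, 214.5, 232.4]
orientation: [-0.0, 1.0, 0.0, 0.001]
ft_force: [0.6, -0.4, -1.1]
opening: 31.5
grasp_force: 35.7
```

Request:
step_arm(slide=[[6, 45, 0], [13, 90, 0], [20, 135, 0], [27, 180, 0], [34, 225, -2], [41, 270, -2], [46, 315, -2], [50, 340, -2], [50, 355, -2], [50, 359, -2], [50, 359, -2], [50, 359, -2], [50, 359, -2], [50, 359, -2]], rot=[[0, 0, 0], [0, 0, 0], [0, 0, 0], [0.1, 7, -0.3], [0.1, 10, -0.4], [0.2, 15, -0.6], [0.2, 20, -0.8], [0.3, 25, -1], [0.3, 28.65, -1.18], [0.3, 28.65, -1.18], [0.3, 28.65, -1.18], [0.3, 28.65, -1.18], [0.3, 28.65, -1.18], [0.3, 28.65, -1.18]], fingers=[0.362, 0.362, 0.362, 0.362, 0.362, 0.362, 0.362, 0.362, 0.362, 0.362, 0.362, 0.362, 0.362, 0.362])

```text
time: 6.1
ee_pos: [525.4, -143.6, 233.4]
orientation: [-0.003, 0.969, 0.011, 0.247]
ft_force: [-0.6, 0.2, 0.5]
opening: 31.9
grasp_force: 35.8
```

Run:
```python
from h import *
applied([0,0,-180],[0,0,0]);applied([50,359,-2],[.3,28.65,-1.18]);meas()
f=lambda a,x,y,w,h,k:cv2.resize(a[y:y+h,x:x+w],None,fx=k,fy=k,interpolation=cv2.INTER_CUBIC)
s=take('side','s2');t=take('top','t2');w=take('wrist','w2')
p=np.array([569.1,-144,153.5])
for c in (s,t,w): print(proj(c,p))
A=np.hstack([f(s['color'],250,120,80,80,5),f(t['color'],270,160,80,80,5)])
A=np.clip(A[:,:,::-1].astype(float)*1.5,0,255).astype(np.uint8)
cv2.imwrite('pics/c2.png',A)
```

```text
t 6.1 [ 525.4 -143.6  233.4] rpy err from cmd [ 0.05 -0.02 -0.09] dp [0.4 1.  0.1] F [-0.6  0.2  0.5] 31.86421583757193 35.77244907617569 [-0.58 -0.34  2.13  0.34  0.95  0.82]
(np.float64(293.38233911394934), np.float64(184.24994211178503))
(np.float64(311.09885377170986), np.float64(202.28951999067033))
(np.float64(277.8653085933701), np.float64(209.62310561298054))
```

View pics/c2.png

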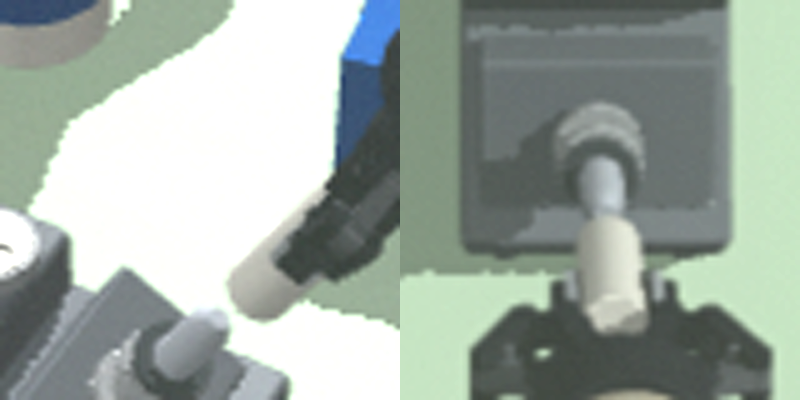

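View pics/w2.png

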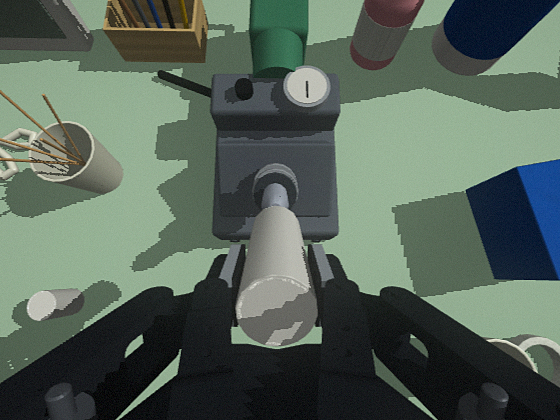

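The tube and nozzle are nearly in line in both crops. In the wrist view the nozzle is seen at about (275,195), just beyond the tube's mouth. I'll compare centre lines numerically.

Run:
```python
from h import *
s,t,w=load('s2'),load('t2'),load('w2')
p=np.array([569.1,-144,153.5]);n=-tilt(.021).apply([0,0,1])
def row(c,v,a,b):print(v,a,c['color'][v,a:b].astype(int).mean(1).round().astype(int).tolist())
print('axis pts (d from tip): ')
for d in(-50,-30,-10,0,40,60,100,135):print(d,[np.round(proj(c,p+d*n),1) for c in(s,t,w)])
print('top');[row(t,v,298,330) for v in(192,196,200,206,210,214)]
print('wrist');[row(w,v,225,325) for v in(195,202,225,245)]
```

```text
axis pts (d from tip): 
-50 [array([284.5, 192.4]), array([310.4, 195. ]), array([277.6, 194.9])]
-30 [array([288. , 189.2]), array([310.7, 197.9]), array([277.7, 200.2])]
-10 [array([291.6, 185.9]), array([311. , 200.8]), array([277.8, 206.2])]
0 [array([293.4, 184.2]), array([311.1, 202.3]), array([277.9, 209.6])]
40 [array([301. , 177.3]), array([311.7, 208.5]), array([278.2, 226.3])]
60 [array([304.9, 173.6]), array([312. , 211.7]), array([278.4, 237.3])]
100 [array([313.3, 165.9]), array([312.6, 218.6]), array([278.9, 267.8])]
135 [array([321. , 158.8]), array([313.2, 224.9]), array([279.7, 311.5])]
top
192 298 [58, 59, 62, 66, 65, 60, 59, 61, 64, 80, 97, 109, 118, 122, 116, 88, 62, 59, 63, 83, 97, 77, 74, 74, 74, 74, 74, 75, 74, 75, 76, 75]
196 298 [59, 58, 59, 60, 58, 49, 50, 62, 80, 90, 98, 109, 118, 125, 131, 131, 112, 65, 58, 66, 73, 74, 74, 75, 74, 74, 74, 74, 75, 74, 75, 75]
200 298 [63, 65, 60, 60, 60, 60, 60, 58, 69, 82, 93, 107, 123, 136, 141, 133, 114, 83, 72, 73, 74, 73, 74, 72, 73, 74, 74, 73, 74, 74, 73, 74]
206 298 [88, 88, 87, 88, 89, 89, 88, 89, 94, 98, 103, 113
[... 1499 characters left out ...]
, 161, 169, 166, 171, 168, 177, 174, 178, 180, 178, 180, 178, 182, 183, 178, 180, 184, 184, 178, 175, 180, 151, 80, 88, 92, 89, 90, 90, 90, 93, 89, 89, 95, 94, 95, 89, 89, 88, 93, 96, 94, 94, 97, 93, 91, 92, 90]
245 225 [90, 93, 90, 88, 93, 105, 118, 120, 124, 120, 121, 125, 121, 123, 124, 108, 39, 31, 34, 36, 67, 100, 90, 90, 92, 106, 100, 102, 102, 104, 110, 113, 115, 113, 119, 119, 122, 128, 128, 135, 135, 136, 141, 145, 151, 149, 149, 154, 160, 154, 158, 165, 164, 165, 168, 170, 172, 172, 174, 174, 176, 176, 177, 180, 177, 185, 181, 183, 181, 177, 184, 181, 183, 179, 187, 178, 183, 181, 160, 109, 81, 88, 74, 37, 33, 40, 51, 103, 129, 121, 121, 123, 120, 120, 122, 118, 134, 152, 163, 163]
```

Run:
```python
from h import *
s=load('s2');g=s['color'].astype(np.float32).mean(2)
p=np.array([569.1,-144,153.5]);n=-tilt(.021).apply([0,0,1])
for d in(-28,-22,-16,44,48,52):
    a=np.array(proj(s,p+d*n));b=np.array(proj(s,p+(d+5)*n));u=(b-a)/np.linalg.norm(b-a);q=np.array([-u[1],u[0]])
    k=np.arange(-12,12.1,.5);P=(a+k[:,None]*q).astype(np.float32)
    print(d,'mm/px',5/np.linalg.norm(b-a),q.round(2),cv2.remap(g,P[:,:1],P[:,1:],cv2.INTER_LINEAR).ravel().round().astype(int).tolist())
print(np.array(s['extrinsics'])[:3,:3]@tilt(.021).as_matrix()[:,0])
```

```text
-28 mm/px 4.150920720070386 [0.68 0.74] [87, 86, 85, 86, 86, 86, 86, 85, 85, 80, 75, 75, 86, 102, 116, 115, 113, 110, 108, 105, 102, 100, 99, 97, 94, 92, 89, 86, 83, 81, 79, 77, 73, 73, 75, 77, 80, 84, 87, 87, 86, 85, 85, 85, 83, 78, 70, 80, 101]
-22 mm/px 4.114422837184406 [0.68 0.74] [94, 94, 90, 89, 90, 87, 89, 89, 86, 86, 86, 86, 97, 111, 121, 117, 114, 112, 109, 106, 104, 101, 99, 97, 93, 90, 87, 85, 83, 82, 81, 80, 80, 82, 83, 85, 85, 86, 86, 87, 87, 86, 85, 84, 81, 79, 80, 90, 106]
-16 mm/px 4.07808612091306 [0.68 0.74] [164, 160, 164, 156, 149, 148, 144, 142, 144, 137, 130, 128, 129, 125, 125, 122, 117, 114, 111, 108, 106, 103, 100, 98, 95, 91, 88, 85, 83, 81, 80, 81, 84, 85, 85, 85, 85, 86, 86, 86, 85, 85, 84, 83, 81, 80, 84, 105, 119]
44 mm/px 3.7235831219992876 [0.68 0.74] [179, 179, 179, 179, 179, 179, 179, 179, 179, 180, 178, 167, 151, 137, 131, 127, 126, 125, 125, 124, 123, 121, 119, 117, 115, 113, 111, 108, 106, 103, 100, 99, 98, 96, 95, 94, 92, 99, 116, 141, 164, 175, 179, 179, 179, 179, 178, 178, 178]
48 mm/px 3.700522625590347 [0.68 0.74] [179, 179, 179, 178, 179, 179, 179, 179, 180, 180, 178, 170, 152, 138, 131, 128, 126, 125, 124, 123, 122, 120, 119, 117, 115, 113, 111, 109, 106, 103, 100, 99, 97, 96, 94, 93, 94, 99, 115, 142, 167, 178, 179, 178, 178, 178, 178, 178, 178]
52 mm/px 3.67753375878762 [0.68 0.74] [180, 179, 178, 178, 179, 180, 179, 179, 179, 180, 180, 169, 151, 137, 131, 129, 126, 125, 124, 123, 121, 120, 119, 117, 115, 114, 112, 109, 106, 103, 101, 98, 96, 95, 94, 93, 95, 100, 116, 141, 169, 179, 179, 179, 179, 179, 179, 179, 179]
[-0.76393344  0.6353999   0.11257291]
```

The side profile puts the tube about 3.6 mm off the nozzle axis, needing +x of tool. The wrist view gives about 0.6 mm in −y. I'll correct both and come closer.

Request:
step_arm(slide=[[3.6, -0.6, 0], [3.6, -0.6, 10], [3.6, -0.6, 20], [3.6, -0.6, 26], [3.6, -0.6, 28], [3.6, -0.6, 28]], rot=[[0, 0, 0], [0, 0, 0], [0, 0, 0], [0, 0, 0], [0, 0, 0], [0, 0, 0]], fingers=[0.362, 0.362, 0.362, 0.362, 0.362, 0.362])

```text
time: 6.85
ee_pos: [541.3, -143.4, 209.5]
orientation: [-0.003, 0.969, 0.01, 0.247]
ft_force: [-0.5, 0.2, 0.5]
opening: 31.9
grasp_force: 35.8
```

Run:
```python
from h import *
applied([3.6,-.6,28],[0,0,0]);meas()
s=take('side','s3');w=take('wrist','w3')
f=lambda a,x,y,w,h,k:cv2.resize(a[y:y+h,x:x+w],None,fx=k,fy=k,interpolation=cv2.INTER_CUBIC)
A=np.hstack([f(s['color'],265,155,50,50,8),f(w['color'],210,150,130,130,400/130)])
A=np.clip(A[:,:,::-1].astype(float)*1.4,0,255).astype(np.uint8);cv2.imwrite('pics/c3.png',A)
g=s['color'].astype(np.float32).mean(2)
p=np.array([569.1,-144,153.5]);n=-tilt(.021).apply([0,0,1])
for d in(-26,-22,-18,22,26,30):
    a=np.array(proj(s,p+d*n));b=np.array(proj(s,p+(d+5)*n));u=(b-a)/np.linalg.norm(b-a);q=np.array([-u[1],u[0]])
    k=np.arange(-10,10.1,.5);P=(a+k[:,None]*q).astype(np.float32)
    print(d,cv2.remap(g,P[:,:1],P[:,1:],cv2.INTER_LINEAR).ravel().round().astype(int).tolist())
```

```text
t 6.85 [ 541.3 -143.4  209.5] rpy err from cmd [ 0.05 -0.08  0.02] dp [-0.2  0.2 -1. ] F [-0.5  0.2  0.5] 31.937406164769268 35.76883966103196 [-0.56 -0.27  2.13  0.35  0.89  0.82]
-26 [86, 86, 85, 85, 86, 86, 82, 82, 90, 106, 116, 116, 115, 112, 109, 107, 105, 103, 100, 98, 96, 93, 89, 86, 84, 82, 80, 77, 75, 74, 75, 79, 83, 86, 87, 86, 86, 85, 85, 84, 82]
-22 [91, 88, 89, 90, 87, 88, 87, 86, 97, 111, 121, 118, 115, 113, 109, 106, 104, 103, 101, 98, 95, 91, 89, 87, 84, 81, 80, 80, 79, 81, 84, 87, 86, 86, 86, 87, 87, 86, 85, 83, 80]
-18 [122, 123, 119, 116, 117, 108, 106, 108, 105, 111, 119, 119, 116, 114, 111, 108, 105, 103, 101, 98, 94, 91, 88, 86, 84, 82, 81, 82, 84, 86, 86, 86, 85, 85, 86, 87, 87, 87, 86, 83, 78]
22 [179, 179, 182, 185, 186, 177, 156, 140, 131, 128, 127, 126, 125, 124, 123, 122, 120, 118, 116, 114, 111, 109, 107, 104, 100, 98, 97, 96, 95, 93, 93, 104, 125, 152, 170, 179, 180, 180, 180, 180, 179]
26 [179, 179, 180, 183, 188, 175, 156, 139, 132, 129, 128, 126, 125, 124, 122, 121, 120, 117, 117, 114, 111, 109, 107, 104, 101, 98, 96, 95, 94, 93, 96, 103, 124, 151, 175, 179, 179, 179, 180, 179, 179]
30 [180, 179, 179, 178, 175, 166, 152, 140, 132, 127, 125, 123, 116, 114, 114, 107, 104, 108, 101, 100, 103, 96, 96, 97, 92, 94, 95, 92, 95, 94, 96, 105, 128, 155, 173, 179, 179, 179, 179, 179, 179]
```

View pics/c3.png

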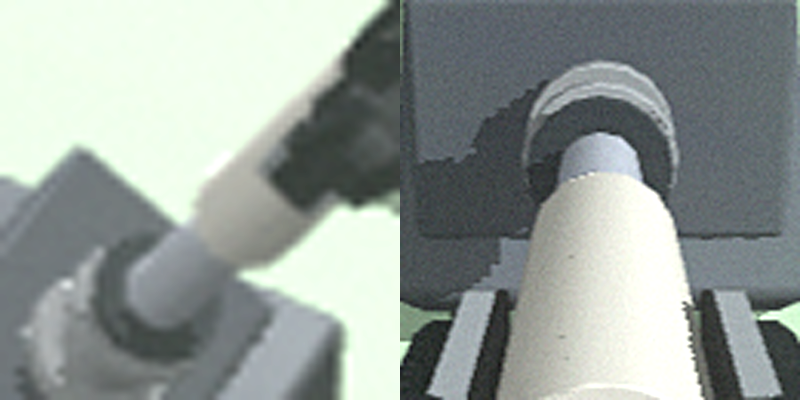

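Run:
```python
from h import *
w=load('w3');g=w['color'].astype(float).mean(2)
p=np.array([569.1,-144,153.5]);n=-tilt(.021).apply([0,0,1])
print(w['cx'],w['cy'],w['fx'],[np.round(proj(w,p+d*n),1).tolist() for d in(-40,-20,12,30,60)])
for v in(196,200,204,215,225,235):
    print(v,g[v,235:320].round().astype(int).tolist())
```

```text
276.0815068153469 206.57338195781605 300.6862939111967 [[277.7, 209.0], [277.8, 216.2], [278.1, 230.5], [278.3, 240.7], [278.6, 262.4]]
196 [48, 49, 54, 49, 51, 52, 48, 50, 45, 52, 50, 48, 46, 49, 47, 67, 75, 56, 43, 43, 50, 53, 53, 47, 48, 49, 50, 49, 47, 46, 57, 81, 98, 108, 112, 116, 120, 120, 131, 132, 142, 142, 144, 147, 153, 153, 163, 166, 136, 58, 49, 49, 55, 55, 55, 54, 55, 57, 56, 49, 52, 46, 90, 135, 117, 69, 72, 71, 76, 75, 77, 73, 68, 75, 69, 74, 80, 76, 73, 78, 76, 69, 77, 68, 78]
200 [51, 45, 57, 48, 45, 52, 47, 54, 47, 49, 46, 48, 45, 47, 62, 86, 68, 45, 51, 43, 51, 50, 45, 34, 41, 40, 32, 52, 80, 91, 94, 91, 99, 105, 107, 119, 117, 122, 128, 134, 136, 147, 147, 149, 154, 154, 154, 156, 158, 153, 159, 134, 55, 46, 50, 50, 55, 54, 52, 54, 52, 44, 69, 102, 125, 99, 67, 74, 75, 76, 70, 73, 71, 77, 77, 74, 67, 73, 79, 72, 71, 75, 71, 75, 75]
204 [46, 44, 51, 49, 46, 54, 48, 51, 47, 48, 48, 49, 53, 48, 55, 60, 45, 38, 37, 42, 44, 37, 40, 40, 32, 35, 52, 76, 89, 91, 96, 100, 102, 101, 115, 119, 120, 127, 132, 130, 142, 141, 147, 147, 152, 155, 154, 154, 160, 154, 156, 164, 1
[... 601 characters left out ...]
05, 104, 105, 105, 107, 106, 115, 114, 124, 126, 127, 126, 135, 138, 145, 146, 148, 149, 155, 161, 159, 162, 159, 171, 167, 171, 170, 175, 179, 174, 184, 184, 183, 181, 183, 184, 184, 185, 187, 184, 186, 183, 180, 180, 150, 52, 61, 69, 68, 65, 69, 72, 65, 68, 70, 68, 69, 68, 70, 67, 70, 60, 65, 65, 71]
235 [60, 57, 59, 53, 55, 60, 47, 69, 94, 89, 95, 94, 87, 92, 91, 91, 96, 104, 106, 105, 105, 110, 109, 115, 110, 120, 124, 119, 129, 131, 133, 136, 138, 144, 144, 152, 151, 157, 159, 158, 160, 166, 162, 167, 172, 168, 170, 174, 175, 174, 179, 180, 180, 182, 181, 188, 185, 185, 185, 187, 186, 183, 183, 185, 178, 180, 163, 118, 88, 95, 97, 92, 90, 94, 100, 96, 93, 94, 99, 90, 92, 94, 94, 87, 95]
```

Request:
step_arm(slide=[[1, -1.2, 0], [1, -1.2, 2], [1, -1.2, 5], [1, -1.2, 8], [1, -1.2, 11], [1, -1.2, 14], [1, -1.2, 14]], rot=[[0, 0, 0], [0, 0, 0], [0, 0, 0], [0, 0, 0], [0, 0, 0], [0, 0, 0], [0, 0, 0]], fingers=[0.362, 0.362, 0.362, 0.362, 0.362, 0.362, 0.362])

```text
time: 7.65
ee_pos: [548.9, -142.1, 197.9]
orientation: [-0.003, 0.969, 0.01, 0.247]
ft_force: [-0.3, 0.2, -0.0]
opening: 31.7
grasp_force: 35.8
```

Request:
step_arm(slide=[[0, 0, 2], [0, 0, 4], [0, 0, 6], [0, 0, 8], [0, 0, 10], [0, 0, 10]], rot=[[0, 0, 0], [0, 0, 0], [0, 0, 0], [0, 0, 0], [0, 0, 0], [0, 0, 0]], fingers=[0.362, 0.362, 0.362, 0.362, 0.362, 0.362])

```text
time: 8.25
ee_pos: [553.8, -142.1, 189.5]
orientation: [-0.003, 0.969, 0.01, 0.247]
ft_force: [0.6, 0.2, -0.4]
opening: 31.5
grasp_force: 35.8
```

Request:
step_arm(slide=[[0, 0, 2], [0, 0, 4], [0, 0, 6], [0, 0, 8], [0, 0, 10], [0, 0, 10]], rot=[[0, 0, 0], [0, 0, 0], [0, 0, 0], [0, 0, 0], [0, 0, 0], [0, 0, 0]], fingers=[0.362, 0.362, 0.362, 0.362, 0.362, 0.362])

```text
time: 8.85
ee_pos: [558.6, -141.9, 180.7]
orientation: [-0.003, 0.969, 0.01, 0.247]
ft_force: [-0.1, -0.0, -1.3]
opening: 31.4
grasp_force: 35.8
```

Run:
```python
from h import *
applied([1,-1.2,34],[0,0,0]);meas()
s=take('side','s4');w=take('wrist','w4')
f=lambda a,x,y,w,h,k:cv2.resize(a[y:y+h,x:x+w],None,fx=k,fy=k,interpolation=cv2.INTER_CUBIC)
A=np.hstack([f(s['color'],265,155,50,50,8),f(w['color'],210,150,130,130,400/130)])
A=np.clip(A[:,:,::-1].astype(float)*1.4,0,255).astype(np.uint8);cv2.imwrite('pics/c4.png',A)
```

```text
t 8.85 [ 558.6 -141.9  180.7] rpy err from cmd [ 0.02 -0.03  0.  ] dp [-0.1  0.1 -0.4] F [-0.1 -0.  -1.3] 31.448128677348183 35.772507414221764 [-0.54 -0.19  2.12  0.36  0.81  0.82]
```

View pics/c4.png

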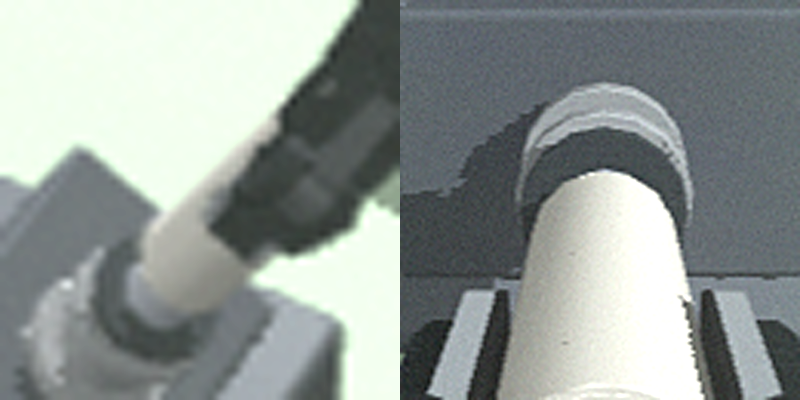

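Request:
step_arm(slide=[[0, 0, 2], [0, 0, 4], [0, 0, 6], [0, 0, 8], [0, 0, 8]], rot=[[0, 0, 0], [0, 0, 0], [0, 0, 0], [0, 0, 0], [0, 0, 0]], fingers=[0.362, 0.362, 0.362, 0.362, 0.362])

```text
time: 9.45
ee_pos: [562.4, -141.8, 173.6]
orientation: [-0.003, 0.969, 0.01, 0.247]
ft_force: [-0.6, -0.4, -0.2]
opening: 31.8
grasp_force: 35.8
```

Request:
step_arm(slide=[[0, 0, 1.5], [0, 0, 3], [0, 0, 4], [0, 0, 4]], rot=[[0, 0, 0], [0, 0, 0], [0, 0, 0], [0, 0, 0]], fingers=[0.362, 0.362, 0.362, 0.362])

```text
time: 9.85
ee_pos: [564.3, -141.9, 170.3]
orientation: [-0.003, 0.969, 0.01, 0.247]
ft_force: [-0.2, -0.2, -0.1]
opening: 31.8
grasp_force: 35.8
```

Now 2 mm steps.

Request:
step_arm(slide=[[0, 0, 1], [0, 0, 2], [0, 0, 2]], rot=[[0, 0, 0], [0, 0, 0], [0, 0, 0]], fingers=[0.362, 0.362, 0.362])

```text
time: 10.15
ee_pos: [565.3, -141.9, 168.6]
orientation: [-0.003, 0.969, 0.01, 0.247]
ft_force: [-0.2, 0.5, -0.8]
opening: 31.6
grasp_force: 35.8
```

Request:
step_arm(slide=[[0, 0, 1], [0, 0, 2], [0, 0, 2]], rot=[[0, 0, 0], [0, 0, 0], [0, 0, 0]], fingers=[0.362, 0.362, 0.362])

```text
time: 10.45
ee_pos: [566.3, -141.8, 166.9]
orientation: [-0.003, 0.969, 0.01, 0.247]
ft_force: [-0.3, -0.3, -0.9]
opening: 31.4
grasp_force: 35.8
```

Request:
step_arm(slide=[[0, 0, 1], [0, 0, 2], [0, 0, 2]], rot=[[0, 0, 0], [0, 0, 0], [0, 0, 0]], fingers=[0.362, 0.362, 0.362])

```text
time: 10.75
ee_pos: [567.2, -141.8, 165.1]
orientation: [-0.003, 0.969, 0.01, 0.247]
ft_force: [0.2, 0.5, -0.7]
opening: 31.5
grasp_force: 35.8
```

Run:
```python
from h import *
applied([0,0,18],[0,0,0]);meas()
s=take('side','s5');w=take('wrist','w5')
f=lambda a,x,y,w,h,k:cv2.resize(a[y:y+h,x:x+w],None,fx=k,fy=k,interpolation=cv2.INTER_CUBIC)
A=np.hstack([f(s['color'],265,155,50,50,8),f(w['color'],210,150,130,130,400/130)])
A=np.clip(A[:,:,::-1].astype(float)*1.4,0,255).astype(np.uint8);cv2.imwrite('pics/c5.png',A)
```

```text
t 10.75 [ 567.2 -141.8  165.1] rpy err from cmd [ 0.01 -0.01  0.  ] dp [-0.1  0.  -0.2] F [ 0.2  0.5 -0.7] 31.492397943014588 35.77562414109707 [-0.53 -0.15  2.11  0.37  0.77  0.81]
```

View pics/c5.png

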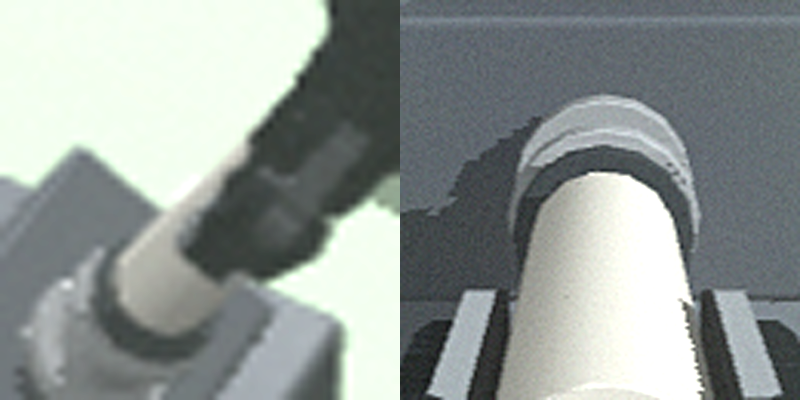

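The mouth is close above the seal and the tube is centred. I'll keep feeling down.

Request:
step_arm(slide=[[0, 0, 1], [0, 0, 1.5], [0, 0, 1.5]], rot=[[0, 0, 0], [0, 0, 0], [0, 0, 0]], fingers=[0.362, 0.362, 0.362])

```text
time: 11.15
ee_pos: [568.0, -141.8, 163.9]
orientation: [-0.003, 0.969, 0.01, 0.247]
ft_force: [-0.3, -0.1, -0.3]
opening: 31.5
grasp_force: 35.8
```

Request:
step_arm(slide=[[0, 0, 1], [0, 0, 1.5], [0, 0, 1.5]], rot=[[0, 0, 0], [0, 0, 0], [0, 0, 0]], fingers=[0.362, 0.362, 0.362])

```text
time: 11.45
ee_pos: [568.7, -141.8, 162.6]
orientation: [-0.003, 0.969, 0.01, 0.247]
ft_force: [0.5, -0.1, 0.4]
opening: 31.6
grasp_force: 35.8
```

Request:
step_arm(slide=[[0, 0, 1], [0, 0, 1.5], [0, 0, 1.5]], rot=[[0, 0, 0], [0, 0, 0], [0, 0, 0]], fingers=[0.362, 0.362, 0.362])

```text
time: 11.75
ee_pos: [569.5, -141.9, 161.5]
orientation: [-0.003, 0.969, 0.01, 0.248]
ft_force: [-1.6, 0.1, 1.5]
opening: 32.0
grasp_force: 36.0
```

Request:
step_arm(slide=[[0, 0, 0.5], [0, 0, 0.8], [0, 0, 0.8]], rot=[[0, 0, 0], [0, 0, 0], [0, 0, 0]], fingers=[0.362, 0.362, 0.362])

```text
time: 12.05
ee_pos: [569.9, -141.9, 161.0]
orientation: [-0.003, 0.969, 0.01, 0.248]
ft_force: [-4.3, 1.1, 4.7]
opening: 31.5
grasp_force: 36.3
```

Request:
step_arm(slide=[[0, 0, 0.5], [0, 0, 1.0], [0, 0, 1.0]], rot=[[0, 0, 0], [0, 0, 0], [0, 0, 0]], fingers=[0.362, 0.362, 0.362])

```text
time: 12.35
ee_pos: [570.3, -141.9, 160.5]
orientation: [-0.003, 0.969, 0.01, 0.247]
ft_force: [-8.1, 1.8, 9.0]
opening: 31.8
grasp_force: 36.7
```

Request:
step_arm(slide=[[0, 0, 0.5], [0, 0, 0.5], [0, 0, 0.5]], rot=[[0, 0, 0], [0, 0, 0], [0, 0, 0]], fingers=[0.362, 0.362, 0.362])

```text
time: 12.65
ee_pos: [570.4, -141.9, 160.2]
orientation: [-0.003, 0.969, 0.011, 0.247]
ft_force: [-12.0, 1.3, 10.4]
opening: 31.7
grasp_force: 37.0
```

Request:
step_arm(slide=[[0, 0, 0], [0, 0, 0], [0, 0, 0], [0, 0, 0], [0, 0, 0], [0, 0, 0]], rot=[[0, 0, 0], [0, 0, 0], [0, 0, 0], [0, 0, 0], [0, 0, 0], [0, 0, 0]], fingers=[0.362, 0.362, 0.362, 0.362, 0.362, 0.362])

```text
time: 13.25
ee_pos: [570.5, -141.9, 160.2]
orientation: [-0.002, 0.969, 0.011, 0.247]
ft_force: [-11.4, 1.0, 11.0]
opening: 31.8
grasp_force: 37.0
```

15 N along the nozzle was held for over half a second, and 0.12 mm/N matches the seal. Next I'll ease off, let go and withdraw along the axis.

Request:
step_arm(slide=[[-0.3, 0, -1], [-0.5, 0, -2], [-0.5, 0, -2]], rot=[[0, 0, 0], [0, 0, 0], [0, 0, 0]], fingers=[0.362, 0.362, 0.362])

```text
time: 13.55
ee_pos: [569.4, -141.9, 161.2]
orientation: [-0.002, 0.969, 0.01, 0.248]
ft_force: [-1.2, 0.6, 3.5]
opening: 31.9
grasp_force: 36.0
```

Request:
step_arm(slide=[[0, 0, 0], [0, 0, 0], [0, 0, 0], [0, 0, 0], [0, 0, 0], [0, 0, 0], [0, 0, 0], [0, 0, 0], [0, 0, 0]], rot=[[0, 0, 0], [0, 0, 0], [0, 0, 0], [0, 0, 0], [0, 0, 0], [0, 0, 0], [0, 0, 0], [0, 0, 0], [0, 0, 0]], fingers=[0.37, 0.38, 0.4, 0.45, 0.55, 0.7, 0.85, 0.85, 0.85])

```text
time: 14.45
ee_pos: [569.2, -141.8, 160.9]
orientation: [-0.003, 0.969, 0.01, 0.247]
ft_force: [-0.3, -0.3, 0.2]
opening: 72.5
grasp_force: 0.0
```

Request:
step_arm(slide=[[0, 0, -10], [0, 0, -30], [0, 0, -60], [0, 0, -100], [0, 0, -140], [0, 0, -140], [0, 0, -140]], rot=[[0, 0, 0], [0, 0, 0], [0, 0, 0], [0, 0, 0], [0, 0, 0], [0, 0, 0], [0, 0, 0]], fingers=[0.85, 0.85, 0.85, 0.85, 0.85, 0.85, 0.85])

```text
time: 15.15
ee_pos: [502.1, -143.8, 285.8]
orientation: [-0.001, 0.968, 0.01, 0.249]
ft_force: [0.4, -0.2, -0.6]
opening: 72.7
grasp_force: 0.0
```

Run:
```python
from h import *
s=take('side','s6');w=take('wrist','w6')
f=lambda a,x,y,w,h,k:cv2.resize(a[y:y+h,x:x+w],None,fx=k,fy=k,interpolation=cv2.INTER_CUBIC)
A=np.hstack([f(s['color'],250,140,70,70,400/70),f(w['color'],180,110,200,200,2)])
A=np.clip(A[:,:,::-1].astype(float)*1.4,0,255).astype(np.uint8);cv2.imwrite('pics/c6.png',A);print(state()['ft_force'],state()['time'])
```

```text
[-0.30503624  0.1194974  -0.12726755] 15.25
```

View pics/c6.png

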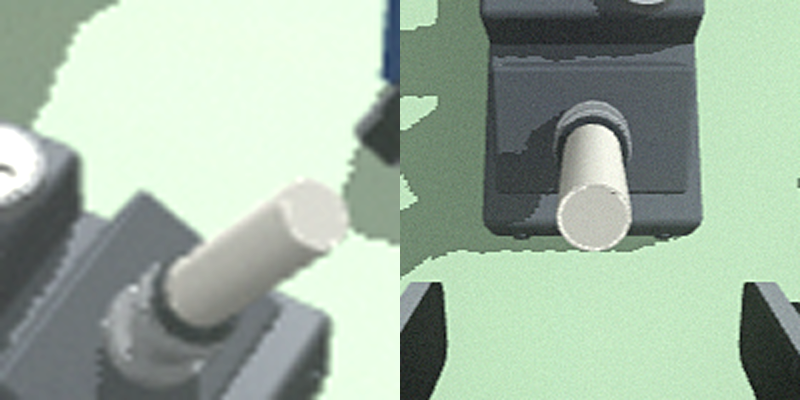

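The tube stands on the nozzle, down on the seal, and the gripper is well clear.

```bash
python3 -c "
from h import *
print(job_done())"
```

```text
the job is handed in; nothing more can be done
None
```

The tall tube is standing on the leak tester's seal: I pressed it along the nozzle with about 15 N for over half a second, let go, backed the arm clear and handed the job in at about 15 s, with no verdict returned.

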